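# Find and mark the balance point of a brass bar

### The arm

A 7-joint arm with a two-finger parallel gripper is mounted at the origin on the work surface. World frame = base frame: x ahead of the robot, y to its left, z up, the work surface at z = 0. Lengths are in m, angles in rad, forces in N, time in s.
With the tool pointing down it reaches from about 0.4 to 0.85 m from the base axis. Payload 10.4 kg.
Tool frame: the origin (TCP) lies between the finger pads; the fingertips stand 22 mm ahead of it and the grasp point (between the pads) lies 3 mm ahead of it; z points along the fingers, y is the line along which they close (so a half turn about z gives the same grasp; the last joint's range is limited). The gripper opens to 85 mm and grips with 20 to 120 N. Pads are 22 mm wide; open, the fingers measure 114 mm over their backs; the gripper's body (76 mm by 85 mm) begins 54 mm behind the grasp point. The pads swing forward as they close: fully open they stand 13 mm farther back than shut.
Start: joints at [-1.315, 0.332, -0.065, 1.46, 0.022, 1.35, -0.088], TCP at [0.172, 0.601, 0.253] pointing down, gripper open.
Joint ranges: [-2.6, 2.6], [-0.5, 2.12], [-1.47, 1.34], [0.16, 2.42], [-1.27, 4.41], [0.06, 2.06], [-2.6, 2.6]. Speed limits (rad/s): [2.22, 2.22, 2.79, 2.79, 3.14, 3.14, 3.14].

### API

Orientations are given as a unit quaternion [x, y, z, w].
In Python, from workcell import manip, camera, ticket, boxes_of, outline_of gives the robot as it stands.
- The arm moves only by the tool carry_out, never from a script. Its argument "deltas" is a list of rows, each a list of 5 numbers: the shift along the tool's x, y, z as a fraction of full scale, then the turn about the tool's z as a fraction of full scale, then the opening, from -1 (shut) to 1 (fully open), so that 0 is half open. In form: [[tx, ty, tz, spin, gripper], ...]. A call has 1 to 20 rows; each row is the pose to reach, as a shift and turn from the pose commanded when the call began, along the tool's axes at that moment; what a row does not reach only later rows make up. Full scale, the value 1, is 150 mm for a shift and 30 degrees for a turn. A row lasts 1/8 s, in which the tool goes at most 62.5 mm and 10.7 degrees, less where a joint would pass 70% of its speed; a pose out of reach is approached as far as the arm can. A call with a number of a shift or a turn outside -1 to 1 is refused whole. A call with a gripper value outside its range is refused whole. The fingers move at their own pace and stop on an object; "force" is the grip in N (left out, the last holds). Time passes only in rows, so rows that repeat a pose let the fingers close. It gives the time, the measured TCP pose, the force, the opening and the grip force at its end, in the units of the state.
- manip.get_obs(): the state, without advancing time (a new reading comes with each control period).
- camera(name): name is "side" or "top" or "wrist"; returns a dict with "img" (480x640x3 uint8, red, green, blue), "depth" (480x640 float32, m along the optical axis (not along the pixel's ray), 0 where there is no reading), "vertical_fov" (degrees; the focal length in pixels is half the picture's height over the tangent of half this angle, whatever the lens; pixels are square), "cx", "cy" (the principal point, pixels), "k1" (the pictures are not rectified: a ray, as slopes to the right and down, at radius r is drawn at 1 + k1 r^2 times it, then the intrinsics apply), "R" (3x3) and "t" (3): a world point X has camera coordinates R X + t. Camera axes: x right, y down, z forward; pixel columns grow to the right and rows downward; lengths in m; the calibration is good to about 2 mm. A picture is of the moment at which its call begins.
- ticket.hand_in(): hands the job in; it is judged then, once.
Trained networks look in a picture, given as the dict that the camera call returned (one of the last four; its "shot" number tells which), for a name from the list of things; names that differ only in an ending like _2 or _b are one class to them, and where a whole thing is asked for, a point or a joint stands for the part that bears it (a point fixed in the world has none). Each returns a list of dicts, best first, with "conf" (0 to 1); they miss things now and then, are a little off and sometimes report something else, mostly with a low value. They report only what shows in the picture. A call takes as long as a camera call.
- boxes_of(query, picture): "position" ([x, y, z] in m, in world coordinates, good to about 4 mm: the middle of the surface that is visible of it).
- outline_of(query, picture): "region" (480x640 bool, what is visible of it).
The state is a dict: "clock": time; "joint_pos": joint angles; "joint_velocities": joint speeds; "tau": joint torques, N m; "position": TCP position; "ee_rot": TCP orientation; "ft_force": force on the tool from outside, world axes, zero at the start; "torque": the same for the moment, N m; "grip_width": opening from 0.0 (shut) to 1.0 (fully open); "grasp_force": force on a finger pad.
Only numpy, scipy, OpenCV 4.12 (cv2) and the standard library are available. Lean on these libraries where they do the work, as an engineer would, in place of code of your own. Each camera call takes 0.05 s, during which the arm holds its last target. There are 200 camera calls.

### The job

This brass bar is to hang from one ring, so its balance point must be marked to within about 5 mm. Without lifting the bar, slide it along its lane, nose first, until it only just tips over the block's edge by itself and rests on the low stop; then take the barrel-headed marking punch from the stand and lower it point first through the guide bush above the edge until its point stands on the bar. Let go and leave the bar tipped with the punch standing in the bush, and do not disturb the other things.

Things in the scene. Friction and masses are not known exactly. Their poses are not given: they have to be found in the camera images.
- jig: Balancing jig fixed to the bench. Origin on the bench straight below the fulcrum edge; x = the way the bar is to slide, z up. Steel block, top 40 mm high, 56 mm wide, from x = -160 mm to 0, ending in a sharp edge, the fulcrum. Two strips 9 mm high (x -85 to 0) leave a 20 mm lane at y = 0. Post 88 mm high at y = -31 to -49 mm holds the bush. Foot plate 8 mm high out to x = 110 mm
- edge (a point): Point on the fulcrum edge, in the middle of the lane, 40 mm above the bench, straight below the bush's axis
- bush_mouth (a point): Centre of the flared upper mouth of the jig's upright brass guide bush, exactly above the edge, 94 mm above the bench. The bush reaches down to 68 mm above the bench; bore 12 mm, flared to 22 mm in the top 8 mm
- stop: Low stop of the jig: level steel rod, 8 mm thick, across the bar's path 80 mm beyond the edge (jig x = +80 mm), its top 31 mm above the bench, 9 mm lower than the block's top. Its origin is the jig's origin, not the rod. When the bar tips, its front half comes down on it, about 0.11 rad nose down
- bar: Brass bar 260 x 16 x 14 mm, 0.6 to 0.72 kg, loose in the lane. Origin at the middle of its underside, x to the nose (the jig's +x way), tail at -130 mm, z up. Uneven inside: balance point hidden, up to 27 mm either side of the middle, which starts 62 to 92 mm behind the edge. Let go with it past the edge, the bar tips; a finger on the tail holds it down by friction: nudge, back off, look
- stand: Wooden punch stand fixed to the bench, 42 (x) x 190 (y) x 45 mm high; three holes in its top at y = -60, 0 and +60 mm, 12.5 mm wide, 35 mm deep (floor 10 mm above the bench), a tool upright in each, in any order. Origin at the centre of its underside
- punch: The marking punch: steel, 110 mm long, 70 g, the only tool with a straight barrel-shaped grip at its top (16 mm wide, from 81 to 110 mm above its point); straight shaft 10 mm thick, the last 14 mm narrowing to a point 4 mm wide. Stands loose, point down, in one hole of the stand. Origin at the point, z up along it
- punch_tip (a point): The punch's point, at its lower end (same place as the punch's origin)
- doming_punch: bystander standing in the stand: straight steel shaft 10 mm thick with a 19 mm ball on top, 100 mm long in all. Origin at its lower end, z up along it
- taper: bystander standing in the stand: steel pin that widens from 10 mm to 20 mm at its flat top, 115 mm long. Origin at its lower end, z up along it
- doming_block: steel cube, 44 mm, with shallow round dimples, beside the jig (bystander). Origin at the centre of its underside
- jar: small glass jar with a steel lid, 48 mm wide, 55 mm high, on the bench behind the bar's tail (bystander). Origin at the centre of its underside
- pliers: pliers with red handles lying flat, about 125 mm long, 12 mm high, beside the jig (bystander)
- brush: bench brush, 160 mm long, lying beyond the bar's nose (bystander)
- dish: white bowl, 76 mm wide, 28 mm high, by one end of the punch stand (bystander). Origin at the centre of its underside
- wax_block: pale block 45 x 40 x 30 mm by the other end of the stand (bystander). Origin at the centre of its underside
- cup: green plastic cup, 72 mm wide, 85 mm high (bystander). Origin at the centre of its underside

How it is judged:
On the way, in this order (a step that is already met when the one before it is completed fails the run):
1. the bar, not touched by the fingers, has only just tipped: nose down on the stop, pressing on it with less than 0.55 N (angle between bar's own x axis and vertical between 1.6408 and 1.7408 rad and contact force between bar and stop below 0.55 N and contact force between the fingers and bar below 0.02 N), for 0.2 s.
2. the punch's point is inside the bush, below its mouth (horizontal distance between punch_tip and edge below 0.01 m and z of punch_tip in the frame of jig below 0.08 m), for 0.1 s.
At the end, for the whole second after the job is handed in: The bar rests tipped nose down (0.07 to 0.17 rad) on the edge and the stop, pressing the stop with under 0.55 N; the punch stands in the bush, within 0.17 rad of upright, its point on the bar (4 mm in height, 6 mm from the edge point in plan); both released and at rest (angle between bar's own x axis and vertical between 1.6408 and 1.7408 rad and contact force between bar and stop below 0.55 N and horizontal distance between punch_tip and edge below 0.006 m and z of punch_tip in the frame of jig between 0.05 and 0.058 m and angle between punch's own z axis and vertical below 0.17 rad and contact force between punch and bar above 0.05 N and linear speed of each of punch, bar below 0.02 m/s); the robot touches nothing.
It fails at once if the bar is lifted (its underside middle more than 20 mm above the block's top) (z of bar in the frame of jig above 0.06 m).
It fails at once if another tool in the stand is moved more than 30 mm (distance of any of doming_punch, taper from where it was at the start of the episode above 0.03 m).
It fails at once if a bystander on the bench is moved more than 30 mm (distance of any of doming_block, jar, pliers, brush, dish, wax_block, cup from where it was at the start of the episode above 0.03 m).
It also fails if it takes over 72 s, if anything falls off the work surface, if the arm or the gripper's body presses on something with over 40 N, if the wrist force passes 120 N, or if a joint passes its speed limit or range.

## Working session

There is one attempt and no reset: what is moved stays moved. The work goes in short steps, Python scripts to look and compute and a tool call to move; the robot and the scene stay as the last step left them, time stands still between calls to the robot, and variables do not carry over. Pictures are saved under pics/ and viewed, at most 10 in all, crops included, and the job is handed in when it is done.

Besides the shell and the picture viewer there is one more tool, called by a JSON object that holds its "method" and its "body", one argument or row to a line. carry_out: Moves the arm, as the interface text tells. Its arguments: {"type":"object","properties":{"deltas":{"type":"array","items":{"type":"array","items":{"type":"number"}}},"force":{"type":"number"}},"required":["deltas"]}

```bash
mkdir -p pics; ls
cat > h.py <<'E'
import numpy as np, cv2
from workcell import manip, camera, ticket, boxes_of, outline_of
from scipy.spatial.transform import Rotation as Ro
def K(c):
    f=240/np.tan(np.radians(c["vertical_fov"])/2)
    return np.array([[f,0,c["cx"]],[0,f,c["cy"]],[0,0,1.]]),np.array([c["k1"],0,0,0,0.])
def proj(c,P):
    k,d=K(c); return cv2.projectPoints(np.float64(P).reshape(-1,1,3),cv2.Rodrigues(c["R"])[0],c["t"],k,d)[0].reshape(-1,2)
def cloud(c,mask=None):
    k,d=K(c); m=c["depth"]>0
    if mask is not None: m&=mask
    v,u=np.nonzero(m); z=c["depth"][m]
    n=cv2.undistortPoints(np.float64(np.c_[u,v]).reshape(-1,1,2),k,d).reshape(-1,2)
    return (np.c_[n*z[:,None],z]-c["t"])@c["R"], np.c_[u,v]
def ray(c,uv,z):  # hit plane z
    k,d=K(c); n=cv2.undistortPoints(np.float64(uv).reshape(-1,1,2),k,d).reshape(-1,2)
    D=np.c_[n,np.ones(len(n))]@c["R"]; o=-c["R"].T@c["t"]
    return o+D*((z-o[2])/D[:,2])[:,None]
def save(n,c,crop=None,s=1):
    i=c["img"][:,:,::-1]
    if crop: i=i[crop[1]:crop[3],crop[0]:crop[2]]
    cv2.imwrite("pics/"+n,cv2.resize(i,None,fx=s,fy=s,interpolation=cv2.INTER_CUBIC))
def tool(dx,dy,dz): # world shift -> fractions
    R=Ro.from_quat(manip.get_obs()["ee_rot"]).as_matrix(); return np.round(R.T@np.array([dx,dy,dz])/.15,3)
E
python3 - <<'E'
from h import *
np.set_printoptions(precision=4,suppress=True)
o=manip.get_obs(); print(o)
a=camera("top"); b=camera("side")
cv2.imwrite("pics/a.png",a["img"][:,:,::-1]);cv2.imwrite("pics/b.png",b["img"][:,:,::-1])
for c in (a,b):
    print(-c["R"].T@c["t"],c["R"])
    for q in "jig,edge,bush_mouth,stop,bar,stand,punch,doming_punch,taper,doming_block,jar,pliers,brush,dish,wax_block,cup".split(","):
        print(q,[(np.round(x["position"],4),round(x["conf"],2)) for x in boxes_of(q,c)][:3])
E
```

```text
pics
{'clock': 0.0, 'joint_pos': array([-1.3146,  0.3329, -0.0647,  1.4609,  0.0216,  1.3499, -0.0885]), 'joint_velocities': array([-0.0008,  0.0002, -0.0001,  0.0002, -0.0004, -0.0006,  0.0006]), 'tau': array([  0.0003, -62.5443,   0.0494, -39.1603,   0.0162,   0.0098,
        -0.    ]), 'position': array([0.1719, 0.6005, 0.2525]), 'ee_rot': array([ 0.1389,  0.9903, -0.0007, -0.    ]), 'ft_force': array([-0.497 , -0.0333,  0.3933]), 'torque': array([ 0.0078,  0.0032, -0.0216]), 'grasp_force': 0.0, 'grip_width': 1.0046252777285378}
[ 0.3456 -0.0259  1.2682] [[ 0.0194 -0.9998 -0.001 ]
 [-0.9855 -0.019  -0.1688]
 [ 0.1687  0.0042 -0.9857]]
jig [(array([ 0.4799, -0.0314,  0.0373]), 0.57)]
edge [(array([ 0.4857, -0.0357,  0.0391]), 0.89)]
bush_mouth [(array([ 0.4846, -0.0323,  0.0421]), 0.9)]
stop [(array([ 0.5033, -0.1317,  0.0291]), 0.45)]
bar [(array([0.4734, 0.046 , 0.0524]), 0.74)]
stand [(array([0.6428, 0.1252, 0.0469]), 0.75), (array([0.6681, 0.277 , 0.033 ]), 0.53), (array([0.3791, 0.0593, 0.0444]), 0.32)]
punch [(array([0.645 , 0.0708, 0.1164]), 0.37)]
doming_punch []
taper []
d
[... 891 characters left out ...]
.0307]), 0.63), (array([ 0.5176, -0.1248,  0.0252]), 0.46)]
bar [(array([0.4659, 0.0771, 0.0528]), 0.57)]
stand [(array([0.6413, 0.161 , 0.0386]), 0.61)]
punch [(array([0.6488, 0.0796, 0.1017]), 0.53)]
doming_punch [(array([0.6432, 0.1347, 0.0882]), 0.49)]
taper [(array([0.6503, 0.1983, 0.1025]), 0.79)]
doming_block [(array([0.3763, 0.0715, 0.04  ]), 0.91)]
jar [(array([0.4098, 0.2876, 0.0488]), 0.75)]
pliers [(array([ 0.398 , -0.0905,  0.0118]), 0.66)]
brush [(array([ 0.5354, -0.2783,  0.0126]), 0.66)]
dish [(array([ 0.6581, -0.0267,  0.0126]), 0.76)]
wax_block [(array([0.6701, 0.293 , 0.0282]), 0.61), (array([0.6437, 0.1565, 0.0384]), 0.46)]
cup [(array([ 0.4215, -0.4272,  0.0634]), 0.98)]
```

View pics/a.png

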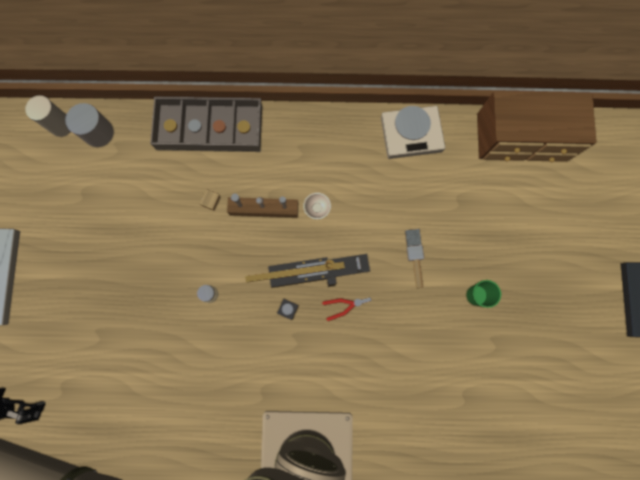

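View pics/b.png

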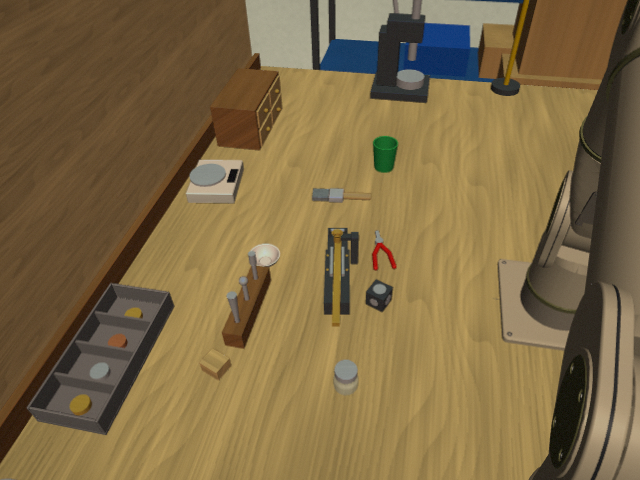

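The pictures show the jig with its bar running toward world -y: tail at top px (247,279), nose at about (345,267), post on the robot's side. The stand at (262,206) has the punch at the dish end. I'll move over the bar now.

{"method": "carry_out", "body": {
  "deltas": [
    [-0.4, -0.37, -0.1, 0, -1],
    [-0.8, -0.74, -0.2, 0, -1],
    [-1, -0.95, -0.2, 0, -1],
    [-1, -0.95, -0.2, 0, -1]
  ]
}}

```text
clock: 2.2
position: [0.2794, 0.4197, 0.2842]
ee_rot: [0.141, 0.99, 0.001, 0.0]
ft_force: [-0.8, 1.3, -0.7]
grip_width: 0.146
grasp_force: 0.0
```

{"method": "carry_out", "body": {
  "deltas": [
    [-0.4, -0.37, 0, 0, -1],
    [-0.8, -0.74, 0, 0, -1],
    [-1, -0.95, 0, 0, -1],
    [-1, -0.95, 0, 0, -1]
  ]
}}

```text
clock: 2.7
position: [0.3836, 0.2415, 0.2836]
ee_rot: [0.141, 0.99, 0.0, 0.0]
ft_force: [-0.3, 1.2, 0.2]
grip_width: 0.0
grasp_force: 0.0
```

{"method": "carry_out", "body": {
  "deltas": [
    [-0.3, -0.2, 0, -0.33, -1],
    [-0.55, -0.5, 0, -0.66, -1],
    [-0.55, -0.5, 0, -0.76, -1],
    [-0.55, -0.5, 0, -0.76, -1]
  ]
}}

```text
clock: 3.2
position: [0.4408, 0.1497, 0.2833]
ee_rot: [-0.059, 0.998, 0.0, 0.0]
ft_force: [-0.9, 0.4, -0.5]
grip_width: 0.004
grasp_force: 0.0
```

```bash
cat > jig.py <<'E'
from h import *
np.set_printoptions(precision=4,suppress=True)
o=manip.get_obs(); print(o["clock"],o["position"],o["ee_rot"],o["ft_force"],o["grip_width"])
w=camera("wrist"); cv2.imwrite("pics/w1.png",w["img"][:,:,::-1]); print(-w["R"].T@w["t"],w["R"])
a=camera("top"); b=camera("side")
for n,c in dict(w=w,a=a,b=b).items():
    for q in ("bar","punch","jig"):
        r=outline_of(q,c)
        if not r: print(n,q,"none"); continue
        P,_=cloud(c,r[0]["region"]); 
        if q=="bar": P=P[(P[:,2]>.047)&(P[:,2]<.062)]
        m=P.mean(0); u,s,v=np.linalg.svd(P[:,:2]-m[:2],full_matrices=False); d=v[0]*(-np.sign(v[0,1])); t=(P[:,:2]-m[:2])@d
        print(n,q,r[0]["conf"],m,d,"ends",m[:2]+d*t.min(),m[:2]+d*t.max(),"z",np.percentile(P[:,2],[5,50,95]))
E
python3 jig.py
```

```text
3.2 [0.4408 0.1497 0.2833] [-0.059   0.9983  0.0001  0.    ] [-0.9154  0.359  -0.4888] 0.004130012395941884
[0.3563 0.1401 0.4034] [[-0.1169  0.9931  0.0009]
 [ 0.9383  0.1102  0.3278]
 [ 0.3254  0.0391 -0.9448]]
w bar 0.63 [0.4687 0.0596 0.053 ] [ 0.1595 -0.9872] ends [0.4509 0.1696] [ 0.4922 -0.086 ] z [0.0503 0.0532 0.0545]
w punch 0.64 [0.4111 0.2659 0.0456] [-0.3494 -0.937 ] ends [0.4207 0.2914] [0.4049 0.2493] z [0.0154 0.054  0.0556]
w jig 0.83 [ 0.4718 -0.0138  0.0411] [ 0.1542 -0.988 ] ends [0.4527 0.1087] [ 0.4957 -0.1667] z [0.0064 0.0394 0.0874]jig.py:12: RuntimeWarning: Mean of empty slice.
  m=P.mean(0); u,s,v=np.linalg.svd(P[:,:2]-m[:2],full_matrices=False); d=v[0]*(-np.sign(v[0,1])); t=(P[:,:2]-m[:2])@d
  ret = um.true_divide(
Traceback (most recent call last):
  File "jig.py", line 12, in <module>
    m=P.mean(0); u,s,v=np.linalg.svd(P[:,:2]-m[:2],full_matrices=False); d=v[0]*(-np.sign(v[0,1])); t=(P[:,:2]-m[:2])@d
                                                                           ~^^^
IndexError: index 0 is out of bounds for axis 0 with size 0
```

View pics/w1.png

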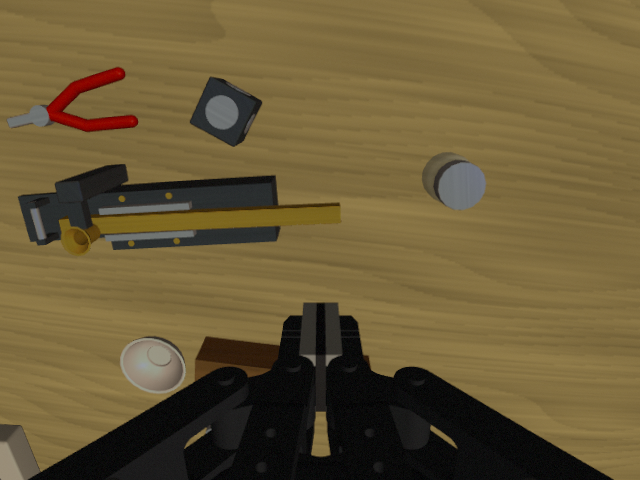

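The wrist picture shows the block's rear corners at (277,176)/(280,240), the bush mouth at (80,237) and the bar's tail end at (340,212).

Run:
```python
from h import *
np.set_printoptions(precision=4,suppress=True)
w=camera("wrist")
print("corners",ray(w,[[275,177],[279,240]],.04))
print("tail top",ray(w,[[340,204],[340,221]],.054))
for q in ("bush_mouth","edge"):
    for r in boxes_of(q,w)[:2]: print(q,r["position"],r["conf"])
# bush: cloud z near .094
P,uv=cloud(w); m=(P[:,2]>.0885)&(P[:,2]<.1)&(uv[:,0]<200); print(m.sum(),P[m].mean(0),uv[m].min(0),uv[m].max(0))
g=cv2.cvtColor(w["img"],cv2.COLOR_RGB2HSV)
yel=(g[...,1]>130)&(g[...,0]>15)&(g[...,0]<30)
for (n,lo,hi) in (("bar",.049,.058),("strip",.0465,.0515),("block",.037,.043)):
    k=(P[:,2]>lo)&(P[:,2]<hi)&(P[:,0]>.42)&(P[:,0]<.53)&(P[:,1]<.2)&(P[:,1]>-.12)
    Q=P[k][:,:2].astype(np.float32); r=cv2.minAreaRect(Q); print(n,len(Q),r)
d=np.array([.157,-.988]);n=np.array([.988,.157])
k=(P[:,2]>.037)&(P[:,2]<.043)&(P[:,0]>.42)&(P[:,0]<.53)&(P[:,1]<.2)&(P[:,1]>-.12); Q=P[k][:,:2]
print("block s",np.percentile(Q@d,[.3,1,99,99.7]),"n",np.percentile(Q@n,[.3,1,50,99,99.7]))
save("w1c.png",w,(10,150,210,270),4)
```

```text
corners [[0.4277 0.1085 0.04  ]
 [0.4869 0.1172 0.04  ]]
tail top [[0.442  0.1685 0.054 ]
 [0.4575 0.1706 0.054 ]]
bush_mouth [0.4648, -0.0234, 0.0381] 0.92
edge [0.4682, -0.0216, 0.0427] 0.89
edge [0.6659, -0.0154, 0.015] 0.36
465 [ 0.4888 -0.0503  0.0917] [ 55 183] [ 90 255]
bar 4829 ((0.47250136733055115, 0.041513100266456604), (0.2578572928905487, 0.06338119506835938), 88.5871353149414)
strip 1703 ((0.47320353984832764, 0.040138065814971924), (0.2541887164115906, 0.06485302001237869), 88.5871353149414)
block 5343 ((0.47340500354766846, 0.05288860201835632), (0.07757951319217682, 0.2333298921585083), 2.2589616775512695)
block s [-0.0803 -0.0362  0.1232  0.1258] n [0.4263 0.4349 0.4598 0.5019 0.5025]
```

View pics/w1c.png

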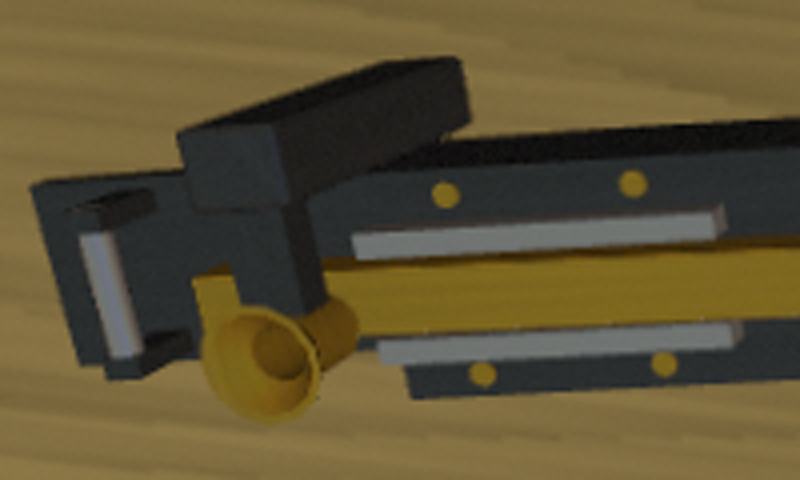

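Crop: bush mouth centre at px (75.5,240.7), front block corner (jig y=+28) at (112,249).

Run:
```python
from h import *
np.set_printoptions(precision=4,suppress=True)
w=camera("wrist"); f=lambda u,v,z: ray(w,[[10+u/4,150+v/4]],z)[0]
m=f(262,363,.094); c=f(408,397,.04); rear=ray(w,[[275,177],[279,240]],.04)
print("mouth",m,"corner",c,"rear",rear)
d=c-rear[1]; L=np.linalg.norm(d); d/=L; n=np.array([-d[1],d[0]]) if 0 else np.array([-d[1],d[0]])
print("len",L,d); print("edge from corner",c[:2]-.028*n[:2])
print("strips front",f(355,247,.049),f(380,353,.049), "stop", f(105,295,.031),"stop ends",f(92,236,.031),f(122,356,.031))
```

```text
mouth [ 0.4882 -0.0475  0.094 ] corner [ 0.5157 -0.0439  0.04  ] rear [[0.4278 0.1081 0.04  ]
 [0.487  0.1168 0.04  ]]
len 0.16320115586712047 [ 0.1757 -0.9844  0.    ]
edge from corner [ 0.4881 -0.0488]
strips front [ 0.476  -0.0501  0.049 ] [ 0.5014 -0.0455  0.049 ] stop [ 0.5018 -0.1256  0.031 ] stop ends [ 0.4868 -0.1274  0.031 ] [ 0.5176 -0.1229  0.031 ]
```

{"method": "carry_out", "body": {
  "deltas": [
    [-0.07, 0.31, 0, -0.1, -1],
    [-0.07, 0.31, 0.4, -0.1, -1],
    [-0.07, 0.31, 0.8, -0.1, -1],
    [-0.07, 0.31, 1, -0.1, -1],
    [-0.07, 0.31, 1, -0.1, -1]
  ]
}}

```text
clock: 4.38
position: [0.4443, 0.1963, 0.1316]
ee_rot: [-0.086, 0.996, -0.001, -0.002]
ft_force: [0.0, -0.1, 0.1]
grip_width: -0.002
grasp_force: 0.0
```

{"method": "carry_out", "body": {
  "deltas": [
    [0, 0, 0.3, 0, -1],
    [0, 0, 0.44, 0, -1],
    [0, 0, 0.44, 0, -1],
    [0, 0, 0.44, 0, -1]
  ]
}}

```text
clock: 4.88
position: [0.4467, 0.1976, 0.0692]
ee_rot: [-0.086, 0.996, 0.001, 0.001]
ft_force: [1.1, 0.8, 0.6]
grip_width: -0.002
grasp_force: 0.0
```

```bash
cat > look.py <<'E'
from h import *
import sys
np.set_printoptions(precision=4,suppress=True)
E=np.array([.4882,-.048]);d=np.array([.17,-.985]);n=np.array([.985,.17])
def bar(c):
    # bar height profile along lane (jig x) and tail/nose
    P,uv=cloud(c); q=P[:,:2]-E; s=q@d; l=q@n; hsv=cv2.cvtColor(c["img"],cv2.COLOR_RGB2HSV)[uv[:,1],uv[:,0]]
    k=(abs(l)<.006)&(P[:,2]>.03)&(P[:,2]<.08)&(s>-.26)&(s<.17)&(hsv[:,1]>110)&(hsv[:,2]>60)
    return s[k],P[k,2],l[k]
if __name__=="__main__":
    o=manip.get_obs(); q=o["position"][:2]-E; print(o["clock"],"tcp s,l,z",q@d,q@n,o["position"][2],"F",o["ft_force"]); 
    R=Ro.from_quat(o["ee_rot"]).as_matrix(); print("yaw err", R[:2,1]@n)
    for name in sys.argv[1:]:
        c=camera(name); s,z,l=bar(c)
        if len(s): print(name,"ends",s.min(),s.max(),[(round(float(x),2),round(float(np.median(z[abs(s-x)<.01])),4),int((abs(s-x)<.01).sum())) for x in np.arange(-.22,.13,.02) if (abs(s-x)<.01).sum()>3])
E
python3 look.py top side
```

```text
4.875 tcp s,l,z -0.24899572472710094 0.0008678002654318389 0.0691901897017689 F [1.1205 0.8459 0.5583]
yaw err -0.0005739338525446759
top ends -0.20100151426236285 0.03741875357927032 [(-0.2, 0.0533, 15), (-0.18, 0.0536, 35), (-0.16, 0.0532, 34), (-0.14, 0.0532, 35), (-0.12, 0.0528, 36), (-0.1, 0.0529, 34), (-0.08, 0.0535, 34), (-0.06, 0.053, 34), (-0.04, 0.0537, 35), (-0.02, 0.0541, 35), (-0.0, 0.0535, 18), (0.02, 0.0537, 28), (0.04, 0.053, 12)]
side ends -0.2594207643374493 -0.2594207643374493 []
```

{"method": "carry_out", "body": {
  "deltas": [
    [0, -0.05, 0, 0, -1],
    [0, -0.11, 0, 0, -1],
    [0, -0.17, 0, 0, -1],
    [0, -0.23, 0, 0, -1],
    [0, -0.29, 0, 0, -1],
    [0, -0.35, 0, 0, -1],
    [0, -0.4, 0, 0, -1],
    [0, -0.44, 0, 0, -1],
    [0, -0.47, 0, 0, -1],
    [0, -0.49, 0, 0, -1],
    [0, -0.49, 0, 0, -1],
    [0, -0.45, 0, 0, -1]
  ]
}}

```text
clock: 6.48
position: [0.4571, 0.1296, 0.0673]
ee_rot: [-0.085, 0.996, -0.0, -0.0]
ft_force: [-0.0, -1.0, -0.5]
grip_width: -0.001
grasp_force: 0.0
```

```bash
python3 look.py top wrist
```

```text
6.475 tcp s,l,z -0.18025875162069632 -0.0004288196963856993 0.06726381225600879 F [-0.0213 -1.0151 -0.4542]
yaw err 0.0006638696975179646
top ends -0.12425439944843461 0.09530391016745558 [(-0.12, 0.0527, 27), (-0.1, 0.0539, 33), (-0.08, 0.0538, 36), (-0.06, 0.0542, 35), (-0.04, 0.0544, 32), (-0.02, 0.054, 36), (-0.0, 0.0536, 15), (0.02, 0.0536, 29), (0.04, 0.0534, 34), (0.06, 0.0526, 36), (0.08, 0.0535, 34), (0.1, 0.0539, 9)]
wrist ends -0.16382020669606526 -0.05162544514400351 [(-0.16, 0.0534, 1117), (-0.14, 0.0534, 1445), (-0.12, 0.0534, 1375), (-0.1, 0.0534, 1315), (-0.08, 0.0534, 1249), (-0.06, 0.0534, 971)]
```

{"method": "carry_out", "body": {
  "deltas": [
    [0, -0.04, 0, 0, -1],
    [0, -0.06, 0, 0, -1],
    [0, -0.08, 0, 0, -1],
    [0, -0.08, 0, 0, -1],
    [0, -0.04, 0, 0, -1],
    [0, -0.04, 0, 0, -1]
  ]
}}

```text
clock: 7.32
position: [0.458, 0.1247, 0.0672]
ee_rot: [-0.086, 0.996, -0.0, -0.0]
ft_force: [-0.5, 0.7, 0.1]
grip_width: 0.002
grasp_force: 0.0
```

```bash
cat > t.py <<'E'
from look import *
o=manip.get_obs(); c=camera("wrist"); s,z,l=bar(c); p=np.polyfit(s,z,1)
print("tcp s",(o["position"][:2]-E)@d,(o["position"][:2]-E)@n,"F",o["ft_force"],"tail",np.percentile(s,.3),"slope",p[0],"z@tail",z[s<s.min()+.02].mean())
E
python3 t.py
```

```text
tcp s -0.1752205889827457 -0.00034430786283025106 F [-0.4657  0.6585  0.1299] tail -0.15727828598538846 slope 0.009040134124323225 z@tail 0.05252555827391585
```

{"method": "carry_out", "body": {
  "deltas": [
    [0, -0.04, 0, 0, -1],
    [0, -0.06, 0, 0, -1],
    [0, -0.06, 0, 0, -1],
    [0, -0.02, 0, 0, -1],
    [0, -0.02, 0, 0, -1]
  ]
}}

```text
clock: 8.0
position: [0.4585, 0.1219, 0.0672]
ee_rot: [-0.086, 0.996, -0.0, -0.0]
ft_force: [-0.3, 1.3, 0.9]
grip_width: 0.002
grasp_force: 0.0
```

```bash
python3 t.py
```

```text
tcp s -0.1723576094586149 -0.0003722503100133887 F [-0.3323  1.3226  0.8522] tail -0.15435280281712532 slope 0.010705481640211942 z@tail 0.052385007732362064
```

{"method": "carry_out", "body": {
  "deltas": [
    [0, -0.04, 0, 0, -1],
    [0, -0.06, 0, 0, -1],
    [0, -0.06, 0, 0, -1],
    [0, -0.02, 0, 0, -1],
    [0, -0.02, 0, 0, -1]
  ]
}}

```text
clock: 8.68
position: [0.459, 0.1189, 0.0672]
ee_rot: [-0.086, 0.996, -0.0, -0.0]
ft_force: [-0.6, -0.4, 0.1]
grip_width: -0.001
grasp_force: 0.0
```

```bash
python3 t.py
```

```text
tcp s -0.16935724608386377 -0.0003794835977332619 F [-0.5858 -0.4399  0.1229] tail -0.15139048961088758 slope 0.012130946126536965 z@tail 0.0521756173348804
```

{"method": "carry_out", "body": {
  "deltas": [
    [0, -0.04, 0, 0, -1],
    [0, -0.06, 0, 0, -1],
    [0, -0.06, 0, 0, -1],
    [0, -0.02, 0, 0, -1],
    [0, -0.02, 0, 0, -1]
  ]
}}

```text
clock: 9.35
position: [0.4595, 0.1159, 0.0672]
ee_rot: [-0.086, 0.996, -0.0, -0.0]
ft_force: [0.9, -0.4, 0.3]
grip_width: -0.002
grasp_force: 0.0
```

```bash
python3 t.py
```

```text
tcp s -0.1663119369876401 -0.00038531043053410867 F [ 0.9048 -0.4009  0.3175] tail -0.14838982773608062 slope 0.015073661559859463 z@tail 0.05196330282526742
```

{"method": "carry_out", "body": {
  "deltas": [
    [0, -0.04, 0, 0, -1],
    [0, -0.06, 0, 0, -1],
    [0, -0.06, 0, 0, -1],
    [0, -0.02, 0, 0, -1],
    [0, -0.02, 0, 0, -1]
  ]
}}

```text
clock: 10.02
position: [0.46, 0.113, 0.0672]
ee_rot: [-0.086, 0.996, -0.0, -0.0]
ft_force: [0.4, 0.2, -0.1]
grip_width: 0.001
grasp_force: 0.0
```

```bash
python3 t.py
```

```text
tcp s -0.16332649744386313 -0.000367065925076538 F [ 0.3521  0.1855 -0.0768] tail -0.14536160348682212 slope 0.013972694479502069 z@tail 0.05212811827130627
```

{"method": "carry_out", "body": {
  "deltas": [
    [0, -0.04, 0, 0, -1],
    [0, -0.06, 0, 0, -1],
    [0, -0.06, 0, 0, -1],
    [0, -0.02, 0, 0, -1],
    [0, -0.02, 0, 0, -1]
  ]
}}

```text
clock: 10.7
position: [0.4605, 0.11, 0.0672]
ee_rot: [-0.086, 0.996, -0.0, -0.0]
ft_force: [-0.3, -0.1, 0.6]
grip_width: 0.0
grasp_force: 0.0
```

```bash
python3 t.py
```

```text
tcp s -0.16036112823962428 -0.00037970090213801686 F [-0.3054 -0.1177  0.6062] tail -0.14107479497744949 slope -0.08350353376966377 z@tail 0.06468834532490261
```

The bar has tipped (slope jump of about 0.1 rad). Now I'll retreat, rise, and go over to the punch.

{"method": "carry_out", "body": {
  "deltas": [
    [0, 0.08, 0, 0, -1],
    [0, 0.08, -0.4, 0, -1],
    [0, 0.08, -0.8, 0, -0.1],
    [0, 0.08, -1, 0, -0.1],
    [0, 0.08, -1, 0, -0.1]
  ]
}}

```text
clock: 11.38
position: [0.4597, 0.1226, 0.2197]
ee_rot: [-0.086, 0.996, 0.001, 0.002]
ft_force: [-0.3, 0.0, -0.9]
grip_width: 0.45
grasp_force: 0.0
```

{"method": "carry_out", "body": {
  "deltas": [
    [-0.4, -0.15, -0.2, 0, -0.1],
    [-0.8, -0.3, -0.4, 0, -0.1],
    [-0.8, -0.4, -0.4, 0, -0.1],
    [-0.8, -0.4, -0.4, 0, -0.1]
  ]
}}

```text
clock: 11.88
position: [0.5878, 0.0815, 0.2761]
ee_rot: [-0.084, 0.996, -0.001, -0.001]
ft_force: [0.1, 0.9, 0.2]
grip_width: 0.447
grasp_force: 0.0
```

```bash
python3 look.py top
cat > p.py <<'E'
from look import *
w=camera("wrist"); cv2.imwrite("pics/w2.png",w["img"][:,:,::-1])
P,uv=cloud(w); k=(P[:,2]>.09)&(P[:,2]<.135)&(P[:,0]>.6)&(P[:,0]<.7)&(P[:,1]>.02)&(P[:,1]<.25)
for y0,y1 in ((.03,.105),(.105,.165),(.165,.24)):
    j=k&(P[:,1]>y0)&(P[:,1]<y1); Q=P[j]
    if len(Q): T=Q[Q[:,2]>Q[:,2].max()-.004]; print(y0,len(Q),"top z",np.percentile(T[:,2],50),T.mean(0),T.min(0),T.max(0),uv[j].mean(0))
E
python3 p.py
```

```text
11.875 tcp s,l,z -0.11064261651806323 0.1201432386595461 0.2760556424953643 F [0.0915 0.8528 0.2207]
yaw err 0.0022408869591501544
top ends -0.1003430231273776 0.1181653370062687 [(-0.1, 0.0629, 19), (-0.08, 0.0611, 36), (-0.06, 0.0605, 36), (-0.04, 0.0577, 34), (-0.02, 0.0554, 36), (-0.0, 0.0522, 14), (0.02, 0.0516, 31), (0.04, 0.049, 32), (0.06, 0.0471, 34), (0.08, 0.0453, 32), (0.1, 0.0427, 33), (0.12, 0.0405, 15)]
0.03 610 top z 0.11923916964862698 [0.6518 0.0775 0.1192] [0.6444 0.0698 0.1172] [0.6601 0.0851 0.1212] [298.6475 296.4508]
0.105 343 top z 0.10728101101239328 [0.6497 0.1322 0.1074] [0.6438 0.1271 0.1058] [0.6576 0.1394 0.1098] [367.621  300.9329]
0.165 837 top z 0.12441456984746707 [0.6516 0.1936 0.1244] [0.6419 0.1843 0.1222] [0.6619 0.2035 0.1261] [443.1697 321.5663]
```

View pics/w2.png

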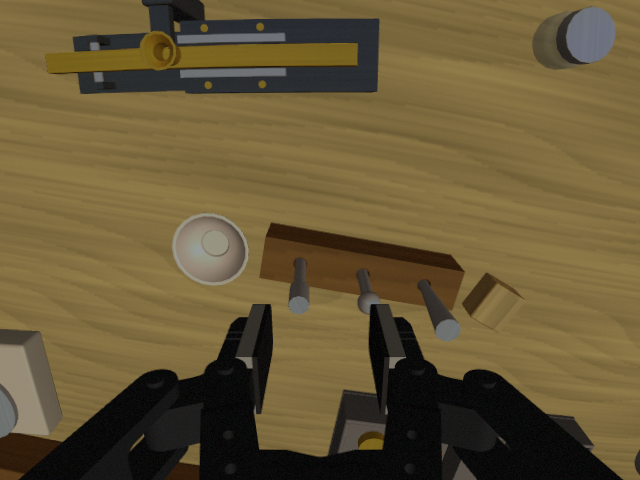

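The left tool at (300,303) has a flat 16 mm cylindrical head at height 120 mm: the punch. The bar's tilt is confirmed by the top profile. Next is the grasp.

{"method": "carry_out", "body": {
  "deltas": [
    [-0.3, -0.08, 0, 0, -0.1],
    [-0.42, -0.1, 0.2, 0, -0.1],
    [-0.42, -0.1, 0.5, 0, -0.1],
    [-0.42, -0.1, 0.6, 0, -0.1],
    [-0.42, -0.1, 0.6, 0, -0.1]
  ]
}}

```text
clock: 12.6
position: [0.6509, 0.0797, 0.187]
ee_rot: [-0.086, 0.996, 0.0, -0.001]
ft_force: [1.1, 0.0, 1.5]
grip_width: 0.453
grasp_force: 0.0
```

```bash
cat > p2.py <<'E'
from look import *
o=manip.get_obs(); w=camera("wrist"); P,uv=cloud(w); t=o["position"]
k=(P[:,2]>.112)&(P[:,2]<.124)&(P[:,0]>.63)&(P[:,0]<.68)&(P[:,1]>.055)&(P[:,1]<.1)
Q=P[k]; print(t,len(Q)); 
if len(Q): T=Q[Q[:,2]>.1165]; m=(T.min(0)+T.max(0))/2; print("punch top",m,T.max(0)-T.min(0),"shift",tool(*(m[:2]-t[:2]),.107-t[2]))
cv2.imwrite("pics/w3.png",w["img"][:,:,::-1])
E
python3 p2.py
```

```text
[0.6509 0.0797 0.187 ] 847
punch top [0.6524 0.0775 0.1191] [0.0164 0.0157 0.0051] shift [-0.007 -0.016  0.533]
```

{"method": "carry_out", "body": {
  "deltas": [
    [0, -0.02, 0.2, 0, -0.1],
    [0, -0.02, 0.4, 0, -0.1],
    [0, -0.02, 0.53, 0, -0.1],
    [0, -0.02, 0.53, 0, -0.1],
    [0, -0.02, 0.53, 0, -1],
    [0, -0.02, 0.53, 0, -1],
    [0, -0.02, 0.53, 0, -1],
    [0, -0.02, 0.53, 0, -1]
  ],
  "force": 50
}}

```text
clock: 13.65
position: [0.6531, 0.0757, 0.1092]
ee_rot: [-0.086, 0.996, 0.0, 0.001]
ft_force: [0.2, -1.1, 7.1]
grip_width: 0.163
grasp_force: 49.1
```

{"method": "carry_out", "body": {
  "deltas": [
    [0, 0, -0.2, 0, -1],
    [0, 0, -0.5, 0, -1],
    [0, 0, -0.8, 0, -1],
    [0, 0, -1, 0, -1],
    [0, 0, -1, 0, -1]
  ]
}}

```text
clock: 14.28
position: [0.6532, 0.076, 0.2607]
ee_rot: [-0.086, 0.996, 0.0, 0.002]
ft_force: [-0.2, -1.3, -2.0]
grip_width: 0.166
grasp_force: 49.0
```

```bash
cat > p3.py <<'E'
from look import *
o=manip.get_obs(); w=camera("wrist"); t=o["position"]; print(o["clock"],t,o["grip_width"],o["ft_force"],"to bush",tool(E[0]-t[0],E[1]-t[1],0))
cv2.imwrite("pics/w4.png",w["img"][:,:,::-1]); print("tcp axis px",proj(w,[t-[0,0,.09],t-[0,0,.05],t-[0,0,.02]]), "tip px pred",proj(w,[t-[0,0,.099]]))
P,uv=cloud(w); q=P-t; k=(abs(q[:,0])<.04)&(abs(q[:,1])<.04)&(q[:,2]>-.12)&(q[:,2]<-.022)
for a in np.arange(-.11,-.02,.01):
    j=k&(q[:,2]>a)&(q[:,2]<a+.01)
    if j.sum()>5: print(round(a,2),j.sum(),q[j].mean(0),q[j][:,1].min(),q[j][:,1].max(),uv[j].mean(0))
E
python3 p3.py
```

```text
14.275 [0.6532 0.076  0.2607] 0.16589880226017747 [-0.2383 -1.2671 -1.9548] to bush [ 1.225 -0.627 -0.002]
tcp axis px [[319.1173 258.8186]
 [318.9999 291.5814]
 [318.8772 326.1066]] tip px pred [[319.1387 252.8893]]
-0.1 28 [-0.0055 -0.0012 -0.0939] -0.004100703670820216 0.002308513628968209 [318.6786 246.8929]
-0.09 96 [-0.0062 -0.0011 -0.0837] -0.005367369112967438 0.004192162015349582 [319.0208 252.4271]
-0.08 143 [-0.006  -0.001  -0.0748] -0.005239410891107979 0.004639995183217255 [319.2168 258.986 ]
-0.07 167 [-0.0058 -0.0009 -0.0649] -0.005065898063242591 0.004485341024204517 [319.3413 267.1018]
-0.06 187 [-0.0054 -0.0008 -0.0549] -0.005025835619369007 0.0048818895036540355 [319.2513 276.262 ]
-0.05 224 [-0.0054 -0.0006 -0.0449] -0.004938967533245547 0.005018781573648767 [319.5938 285.8884]
-0.04 266 [-0.0051 -0.0006 -0.0348] -0.004779845053844836 0.0048982923512598114 [319.5977 297.1053]
-0.03 136 [-0.0052 -0.0006 -0.0273] -0.004553952271861839 0.004384199683396345 [319.7059 305.3309]
```

View pics/w4.png

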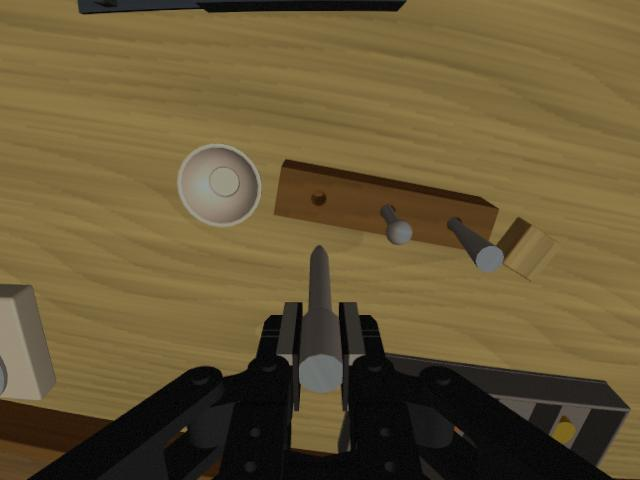

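The punch hangs straight in the grip, with its tip at about (319,247). Next I'll carry it over the bush.

{"method": "carry_out", "body": {
  "deltas": [
    [0.3, -0.15, 0, 0, -1],
    [0.6, -0.3, 0, 0, -1],
    [0.9, -0.45, 0, 0, -1],
    [1, -0.6, 0, 0, -1],
    [1, -0.6, 0, 0, -1]
  ]
}}

```text
clock: 14.95
position: [0.5191, -0.0402, 0.2574]
ee_rot: [-0.084, 0.996, 0.0, -0.0]
ft_force: [0.5, 0.6, -0.9]
grip_width: 0.167
grasp_force: 49.0
```

{"method": "carry_out", "body": {
  "deltas": [
    [0.15, -0.02, 0.0, 0, -1],
    [0.21, -0.02, 0.2, 0, -1],
    [0.21, -0.02, 0.25, 0, -1],
    [0.21, -0.02, 0.25, 0, -1]
  ]
}}

```text
clock: 15.45
position: [0.4898, -0.0461, 0.22]
ee_rot: [-0.086, 0.996, -0.0, -0.001]
ft_force: [-0.1, 0.9, -0.2]
grip_width: 0.168
grasp_force: 49.0
```

```bash
python3 p3.py
python3 - <<'E'
from look import *
for nm in ("wrist","top","side"):
    c=camera(nm); t=manip.get_obs()["position"]
    P,uv=cloud(c); q=P[:,:2]-E; k=(np.hypot(*q.T)<.02)&(P[:,2]>.088)&(P[:,2]<.0975); 
    if k.sum()>5: Q=P[k]; print(nm,k.sum(),Q.min(0),Q.max(0),cv2.minEnclosingCircle(Q[:,:2].astype(np.float32)))
    if nm=="wrist": save("w5.png",c,(220,150,420,300),4)
E
```

```text
15.45 [ 0.4898 -0.0461  0.22  ] 0.16848930551500454 [-0.0515  0.8802 -0.1881] to bush [ 0.013 -0.011  0.   ]
tcp axis px [[319.2677 259.6701]
 [319.0978 292.1298]
 [318.9196 326.3519]] tip px pred [[319.2986 253.7971]]
-0.1 25 [-0.006  -0.0013 -0.0942] -0.003821291953663583 0.002188373331390464 [318.84 246.68]
-0.09 97 [-0.0066 -0.0013 -0.0837] -0.005427176675311007 0.0039146948461821415 [319.0412 252.3814]
-0.08 141 [-0.0064 -0.0011 -0.075 ] -0.005310789010546407 0.004523913578543141 [319.1702 258.9787]
-0.07 170 [-0.0062 -0.001  -0.0649] -0.005220296927086927 0.004375446318429871 [319.2765 267.0353]
-0.06 187 [-0.0059 -0.0009 -0.0547] -0.00511008950183995 0.004721126906937191 [319.385 276.246]
-0.05 217 [-0.0056 -0.0008 -0.045 ] -0.004952112168971984 0.004908263020950328 [319.4977 285.8295]
-0.04 260 [-0.0053 -0.0005 -0.035 ] -0.004797740675819728 0.004804751695682834 [319.8885 296.7154]
-0.03 149 [-0.0054 -0.0006 -0.0273] -0.0047647693116163875 0.004480160303158676 [319.6779 305.3087]
wrist 736 [ 0.4757 -0.0612  0.088 ] [ 0.5012 -0.0355  0.0953] ((0.48887401819229126, -0.048447418957948685), 0.01328365784138441)
side 59 [ 0.4752 -0.0641  0.0884] [ 0.4989 -0.0367  0.0975] ((0.4856998324394226, -0.05108054354786873), 0.014552370645105839)
```

View pics/w5.png

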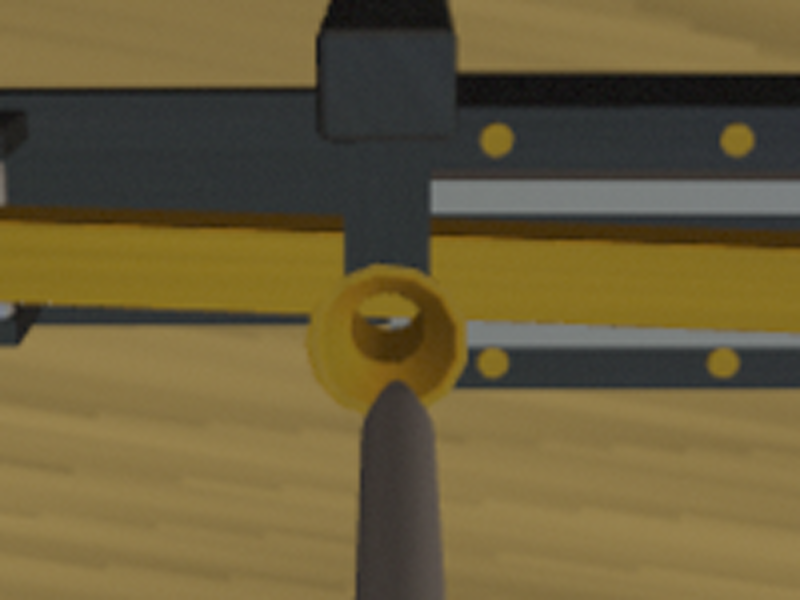

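Run:
```python
from look import *
w=camera("wrist"); t=manip.get_obs()["position"]
m=ray(w,[[220+386.5/4,150+340/4]],.094)[0]; p=ray(w,[[220+398/4,150+384/4]],t[2]-.099)[0]
print(m,p,(p-t),m-p,"tool",tool(*(m-p)[:2],0))
```

```text
[ 0.4886 -0.0485  0.094 ] [ 0.4855 -0.0472  0.1219] [-0.0043 -0.0006 -0.099 ] [ 0.0031 -0.0014 -0.0279] tool [-0.019 -0.012  0.   ]
```

{"method": "carry_out", "body": {
  "deltas": [
    [-0.013, -0.011, 0, 0, -1],
    [-0.013, -0.011, 0.08, 0, -1],
    [-0.013, -0.011, 0.15, 0, -1],
    [-0.013, -0.011, 0.2, 0, -1],
    [-0.013, -0.011, 0.23, 0, -1],
    [-0.013, -0.011, 0.23, 0, -1]
  ],
  "force": 30
}}

```text
clock: 16.45
position: [0.4913, -0.048, 0.1855]
ee_rot: [-0.086, 0.996, 0.0, -0.0]
ft_force: [-0.2, 0.3, -0.8]
grip_width: 0.166
grasp_force: 49.0
```

```bash
python3 p3.py | head -1
python3 - <<'E'
from look import *
c=camera("wrist"); save("w6.png",c,(220,150,420,300),4)
E
```

```text
16.45 [ 0.4913 -0.048   0.1855] 0.16588382517245542 [-0.2489  0.3076 -0.7952] to bush [ 0.021  0.003 -0.   ]
```

View pics/w6.png

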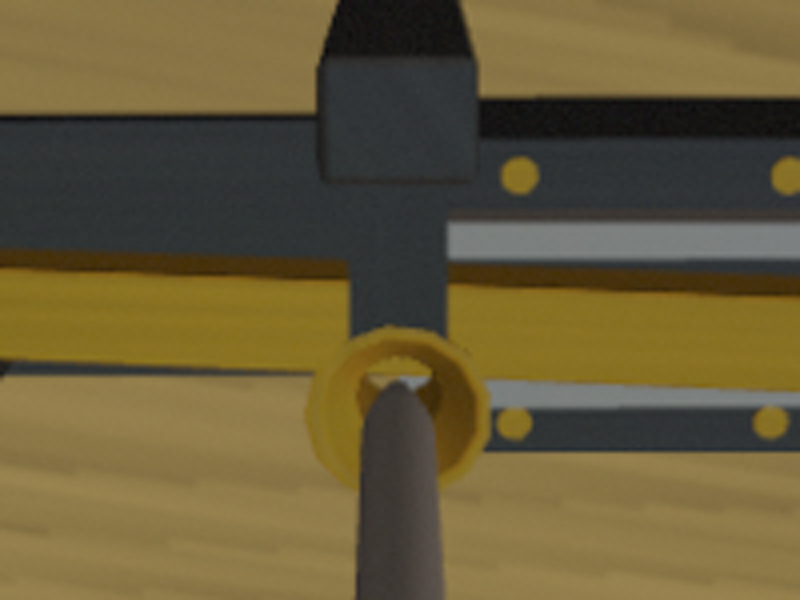

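The tip enters the bore, centred at px x≈398 of the crop. I'll descend gently.

{"method": "carry_out", "body": {
  "deltas": [
    [0, 0, 0.04, 0, -1],
    [0, 0, 0.08, 0, -1],
    [0, 0, 0.12, 0, -1],
    [0, 0, 0.15, 0, -1],
    [0, 0, 0.17, 0, -1],
    [0, 0, 0.17, 0, -1]
  ]
}}

```text
clock: 17.3
position: [0.4914, -0.048, 0.1601]
ee_rot: [-0.086, 0.996, -0.0, -0.0]
ft_force: [-1.0, -0.3, 0.0]
grip_width: 0.166
grasp_force: 49.0
```

```bash
python3 p3.py; python3 look.py top
```

```text
17.3 [ 0.4914 -0.048   0.1601] 0.16551542887261542 [-0.9822 -0.3474  0.0339] to bush [ 0.021  0.004 -0.   ]
tcp axis px [[319.1632 259.5587]
 [319.0082 292.0614]
 [318.846  326.3276]] tip px pred [[319.1913 253.6778]]
-0.11 2414 [-0.0045  0.0092 -0.106 ] -0.03994604648679578 0.03998627938966379 [336.3123 244.749 ]
-0.09 20 [-0.0019  0.0017 -0.0837] -0.005543546671114702 0.007213179637033003 [322.8 261.3]
-0.08 2146 [-0.0225 -0.0042 -0.0743] -0.017658176869110198 0.008774526852459906 [318.4278 228.39  ]
-0.07 997 [-0.0043 -0.0008 -0.067 ] -0.013338744159219325 0.012510481785389459 [318.989 268.679]
-0.06 187 [-0.0058 -0.0008 -0.0548] -0.005005202272000971 0.004789824839281205 [319.3422 276.2246]
-0.05 225 [-0.0055 -0.0006 -0.0448] -0.004904372023383799 0.0050154047555434 [319.6889 286.0933]
-0.04 257 [-0.0054 -0.0005 -0.0348] -0.00478518511786017 0.004827370304954524 [319.8521 296.8521]
-0.03 146 [-0.0053 -0.0006 -0.0273] -0.004706254471561658 0.004404838788886908 [319.7329 305.363 ]
17.35 tcp s,l,z 0.0005187765625103268 0.003250951632147283 0.16030542629495448 F [0.0932 0.0459 0.368 ]
yaw err -0.0005823019898052252
top ends -0.14325950886509722 0.11852073246143514 [(-0.14, 0.0684, 19), (-0.12, 0.0659, 36), (-0.1, 0.0647, 35), (-0.08, 0.0634, 23), (0.1, 0.0422, 32), (0.12, 0.041, 14)]
```

{"method": "carry_out", "body": {
  "deltas": [
    [0, 0, 0.015, 0, -1],
    [0, 0, 0.025, 0, -1],
    [0, 0, 0.034, 0, -1],
    [0, 0, 0.034, 0, -1]
  ]
}}

```text
clock: 17.9
position: [0.4914, -0.048, 0.1551]
ee_rot: [-0.086, 0.996, 0.0, -0.0]
ft_force: [0.2, 0.1, -0.0]
grip_width: 0.164
grasp_force: 49.0
```

{"method": "carry_out", "body": {
  "deltas": [
    [0, 0, 0, 0, -0.2],
    [0, 0, 0, 0, -0.2],
    [0, 0, 0, 0, -0.2],
    [0, 0, 0, 0, -0.2]
  ]
}}

```text
clock: 18.4
position: [0.4915, -0.0479, 0.1552]
ee_rot: [-0.086, 0.996, 0.0, 0.0]
ft_force: [0.2, 0.6, -0.3]
grip_width: 0.401
grasp_force: 0.0
```

{"method": "carry_out", "body": {
  "deltas": [
    [0, 0, -0.1, 0, -0.2],
    [0, 0, -0.25, 0, -0.2],
    [0, 0, -0.5, 0, -0.2],
    [0, 0, -0.9, 0, -0.2],
    [0, 0, -0.9, 0, -0.2]
  ]
}}

```text
clock: 19.02
position: [0.4934, -0.0484, 0.2955]
ee_rot: [-0.085, 0.996, 0.0, 0.004]
ft_force: [0.3, 0.4, -0.7]
grip_width: 0.399
grasp_force: 0.0
```

```bash
python3 look.py top
python3 - <<'E'
from look import *
w=camera("wrist"); P,uv=cloud(w); q=P[:,:2]-E; cv2.imwrite("pics/w7.png",w["img"][:,:,::-1])
k=(np.hypot(*q.T)<.03)&(P[:,2]>.1)&(P[:,2]<.2); Q=P[k]; T=Q[Q[:,2]>Q[:,2].max()-.004]
print("punch top",len(Q),Q[:,2].max(),(T.min(0)+T.max(0))/2)
E
```

```text
19.025 tcp s,l,z 0.0012551896906086895 0.005018497530092201 0.29552560176171816 F [ 0.2931  0.4119 -0.7039]
yaw err -2.9030967672019247e-05
top ends -0.1431271907596072 -0.0757628051052744 [(-0.14, 0.0679, 17), (-0.12, 0.0657, 35), (-0.1, 0.0641, 33), (-0.08, 0.062, 27)]
punch top 876 0.16528285647332266 [ 0.4926 -0.0416  0.1633]
```

View pics/w7.png

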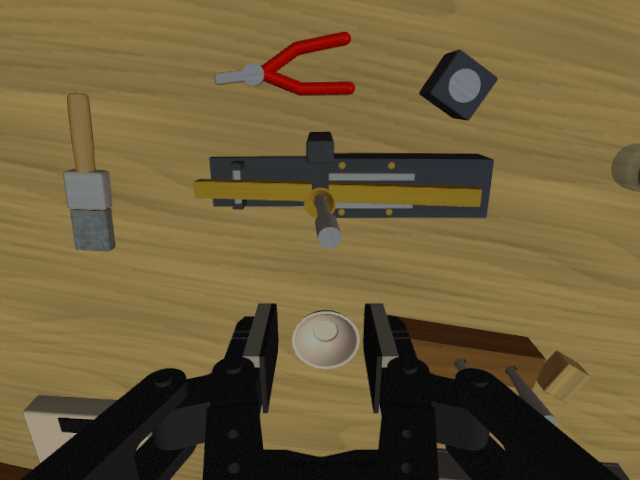

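The punch stands in the bush, its top at z≈163 mm with a lean of about 0.07 rad. The bar is still tipped and everything is clear of the arm, so I'm handing in.

```bash
python3 -c "
from workcell import ticket,camera
for i in range(4): camera('top')
print(ticket.hand_in())"
```

```text
the job is handed in; nothing more can be done
None
```

I handed the job in at about 19 s of the 72 s; no verdict came back. My last measurements showed the bar tipped on the low stop by a final 3 mm nudge, and the punch released and standing in the bush, about 0.07 rad off upright with its point at the bar's top (z ≈ 54 mm). The arm was clear and the other things looked undisturbed.

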